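# Pull the lamp fuse and find the tin with the spare lamp

## Robot

A 7-joint arm with a two-finger parallel gripper is mounted at the origin on the work surface. World frame = base frame: x ahead of the robot, y to its left, z up, the work surface at z = 0. Lengths are in m, angles in rad, forces in N, time in s.
With the tool pointing down it reaches from about 0.35 to 0.9 m from the base axis. Payload 7.2 kg.
Tool frame: the origin (TCP) lies at the very end of the fingers, on their centre line; the grasp point (between the pads) lies 19 mm behind it (ctrl.hold_point_z is the distance from the TCP to the grasp point, in m); x points along the fingers, y is the direction in which the jaws open and shut, and the axes are right-handed (so a half turn about x gives the same grasp; the last joint's range is limited). The gripper opens to 88 mm and grips with 3 to 60 N. Pads are 20 mm wide; open, the fingers measure 115 mm over their backs; the gripper's body (75 mm by 178 mm) begins 61 mm behind the grasp point.
Start: joints at [1.275, 0.411, -0.013, 1.596, 0.006, 1.134, -0.082], TCP at [0.141, -0.609, 0.223] pointing down, gripper open.
Joint ranges: [-2.95, 2.95], [-0.29, 1.99], [-1.47, 1.44], [0.14, 2.54], [-1.03, 4.17], [0.13, 1.85], [-2.86, 2.86]. Speed limits (rad/s): [2.39, 2.39, 3.01, 3.01, 3.14, 3.14, 3.14].

## Interface

Orientations are given as a unit quaternion [w, x, y, z].
In Python, from station import ctrl, imaging, spotter gives the robot as it stands. The module is installed in compiled form; this text tells all that it offers.
- The arm moves only by the tool arm_command, never from a script. Its argument "moves" is one flat list of numbers, 7 for each row, row after row: the opening, from 0 (shut) to 1 (fully open), then the shift along the tool's x, y, z in cm, then the turn, a rotation vector about the tool's x, y, z in rad. A call has exactly 5 rows; each row shifts and turns the pose as measured when the row begins, along the tool's axes as they then stand; what a row does not reach is not made up. A row lasts 1/10 s, in which the tool goes at most 50 mm and 8.59 degrees, less where a joint would pass 70% of its speed; a pose out of reach is approached as far as the arm can. A call is refused whole if a number of a shift passes 5 or a number of a turn 0.15, either way. A call with a gripper value outside its range is refused whole. The fingers move at their own pace and stop on an object; the grip force is fixed at half the most. Time passes only in rows, so rows that do not move let the fingers close, or fill a call up. It gives the time, the measured TCP pose, the force and the opening at its end, in the units of the state.
- ctrl.observe(): the state, without advancing time (a new reading comes with each control period).
- imaging.grab_frame(name): name is "scene" or "top"; returns the picture (400x640x3 uint8, red, green, blue); there is no depth.
- imaging.get_calibration(name): a dict with "fovy" (degrees; the focal length in pixels is half the picture's height over the tangent of half this angle, whatever the lens; pixels are square), "cx", "cy" (the principal point, pixels), "rvec" (rotation vector, rad) and "tvec" (3), from world to camera coordinates, as OpenCV has them. Camera axes: x right, y down, z forward; pixel columns grow to the right and rows downward; lengths in m; the calibration is good to about 2 mm. A picture is of the moment at which its call begins. get_calibration takes no time and is no camera call.
- ctrl.sign_off(): hands the job in, once; it reports no verdict.
Trained networks look in the newest picture that a camera, given by its name, has taken for a name from the list of things; names that differ only in an ending like _2 or _b are one class to them, and where a whole thing is asked for, a point or a joint stands for the part that bears it (a point fixed in the world has none). Each returns a list of dicts, best first, with "confidence" (0 to 1); they miss things now and then, are a little off and sometimes report something else, mostly with a low value. They report only what shows in the picture. A call takes as long as a camera call. They do not tell look-alikes from the thing itself.
- spotter.recognise(camera, target): "at" ([row, column] in pixels, amid what is visible of it).
- spotter.regions_of(camera, target): "mask" (400x640 bool, what is visible of it) and "at" ([row, column] in pixels, amid what is visible of it).
The state is a dict: "time": time; "qpos": joint angles; "joint_velocities": joint speeds; "joint_efforts": joint torques, N m; "ee_pos": TCP position; "tool_rot": TCP orientation; "contact_force": force on the tool from outside, world axes, zero at the start; "ft_torque": the same for the moment, N m; "grip_width": opening from 0.0 (shut) to 1.0 (fully open).
Only numpy, scipy, OpenCV 4.12 (cv2) and the standard library are available. Lean on these libraries where they do the work, as an engineer would, in place of code of your own. Each camera call takes 0.05 s, during which the arm holds its last target.

## Task

The microscope's lamp has blown: first draw the red fuse carrier up out of the grey lamp supply until it springs to its upper stop and stays there. Then heft the three identical tins on the blue mat to find which one holds the spare lamp (it is clearly the heaviest), and finish while holding that one up in the gripper, upright, still and about 20 cm above the mat, with the other two standing upright on the mat. Do not knock anything over or disturb the other things on the bench.

Things in the scene. Friction and masses are not known exactly. Their poses are not given: they have to be found in the camera images.
- fuse (a joint): how far the red fuse carrier is drawn up out of the lamp supply: 0 m fully in, 0.026 m at its upper stop. It is captive on a vertical slide with a sprung over-centre detent: it resists with about 11 N at first, less and less as it rises, and from about 15 mm on springs by itself up to the stop, where it stays when let go
- fuse_grip (a point): middle of the red grip bar of the fuse carrier on top of the grey lamp supply. The bar is 42 mm long (this frame's x), 12 mm thick (y) and 30 mm high; this point lies 1 mm above the middle of its height, 14 mm below the bar's top and 30 mm above the supply's top face while the carrier is in. It is pinched across its 12 mm from above and drawn straight up (z)
- supply: grey lamp supply, fixed to the bench: 150 (x) x 140 (y) x 75 mm high, origin at the centre of its underside; the carrier is in the middle of its top, in a 5 mm high black collar 52 x 26 mm. A 0.4 m tall microscope stands out of the way about 0.6 m to the left of the robot's base
- mat: flat blue mat fixed to the bench, 240 (x) x 420 (y) x 3 mm, origin at the centre of its underside. The tins stand in a row along its y, about 130 mm apart, and a dropper bottle and a culture dish stand on its -x half
- tin_a_mid (a point): one of three identical closed round tins, bare aluminium with a green screw lid, 56 mm across (lid 57 mm) and 80 mm tall, standing upright on the mat. The point is its centre, 40 mm above its underside; z is the tin's axis. Two of the tins are empty and weigh about 0.16 kg each; the one with the spare lamp in it weighs 0.40 to 0.58 kg and looks just the same. Which of the three it is, is not known
- tin_a: the same tin; origin at the centre of its underside
- tin_b_mid (a point): one of three identical closed round tins, bare aluminium with a green screw lid, 56 mm across (lid 57 mm) and 80 mm tall, standing upright on the mat. The point is its centre, 40 mm above its underside; z is the tin's axis. Two of the tins are empty and weigh about 0.16 kg each; the one with the spare lamp in it weighs 0.40 to 0.58 kg and looks just the same. Which of the three it is, is not known
- tin_b: the same tin; origin at the centre of its underside
- tin_c_mid (a point): one of three identical closed round tins, bare aluminium with a green screw lid, 56 mm across (lid 57 mm) and 80 mm tall, standing upright on the mat. The point is its centre, 40 mm above its underside; z is the tin's axis. Two of the tins are empty and weigh about 0.16 kg each; the one with the spare lamp in it weighs 0.40 to 0.58 kg and looks just the same. Which of the three it is, is not known
- tin_c: the same tin; origin at the centre of its underside
- dropper: small amber dropper bottle, 30 mm across, 70 mm tall, loose on the mat; origin at the centre of its underside; leave alone
- dish: closed round culture dish with pink filling, 63 mm across, 15 mm high, loose on the mat; origin under its centre; leave alone
- beaker: glass beaker, 68 mm across, 90 mm tall, loose on the bench; origin under its centre; leave alone
- marker: white and blue marker pen, 118 mm long, 15 mm thick, lying along its x; origin under the white barrel's middle; leave alone
- slide_box: open orange box of glass slides, 100 x 180 mm and 30 mm high, its open lid lying flat on the +x side to x = 154 mm; origin under the box part's centre; leave alone
- wash_bottle: white bottle with a blue cap, 60 mm across, 90 mm tall, loose on the bench; origin under its centre; leave alone
Not all that is in view belongs to the job. What is shaped like the tin_b but pink or purple is not meant.

How it is judged:
By the outcome, as a careful person would: the job done as asked, in the order asked, and still so for the second after the job is handed in, while the arm keeps its last pose, push and grip.
It also fails if it takes over 72 s, if anything falls off the work surface, if the arm or the gripper's body presses on something with over 40 N, if the wrist force passes 120 N, or if a joint passes its speed limit or range.

## Working session

There is one attempt and no reset: what is moved stays moved. The work goes in short steps, Python scripts to look and compute and a tool call to move; the robot and the scene stay as the last step left them, time stands still between calls to the robot, and variables do not carry over. Pictures are saved under pics/ and viewed, and the job is handed in when it is done.

Besides the shell and the picture viewer there is one more tool, called as name(argument=value, ...), one argument or row to a line, values as JSON. arm_command: Moves the arm, as the interface text tells. Its arguments: {"type":"object","properties":{"moves":{"type":"array"}},"required":["moves"]}

```bash
mkdir -p pics; cat > h.py <<'E'
import numpy as np, cv2
from station import ctrl, imaging, spotter
from scipy.spatial.transform import Rotation as R
def cal(n):
    c=imaging.get_calibration(n); f=200/np.tan(np.radians(c['fovy'])/2)
    K=np.array([[f,0,c['cx']],[0,f,c['cy']],[0,0,1]]); return K,np.array(c['rvec'],float),np.array(c['tvec'],float)
def proj(n,P):
    K,r,t=cal(n); return cv2.projectPoints(np.array(P,float).reshape(-1,1,3),r,t,K,None)[0].reshape(-1,2)
def ray(n,rc):
    K,r,t=cal(n); Rm=cv2.Rodrigues(r)[0]; o=-Rm.T@t
    d=Rm.T@np.linalg.inv(K)@np.array([rc[1],rc[0],1.]); return o,d/np.linalg.norm(d)
def atz(n,rc,z):
    o,d=ray(n,rc); return o+d*(z-o[2])/d[2]
def tri(rc1,rc2,a='scene',b='top'):
    o1,d1=ray(a,rc1);o2,d2=ray(b,rc2)
    A=np.stack([d1,-d2],1); s=np.linalg.lstsq(A,o2-o1,rcond=None)[0]
    p,q=o1+s[0]*d1,o2+s[1]*d2; return (p+q)/2,np.linalg.norm(p-q)
def save(im,n): cv2.imwrite('pics/'+n,cv2.cvtColor(im,cv2.COLOR_RGB2BGR))
E
python3 - <<'E'
from h import *
np.set_printoptions(precision=3,suppress=True)
for n in('scene','top'):
    save(imaging.grab_frame(n),n+'1.png'); print(n,imaging.get_calibration(n))
    for t in('tin_a','fuse_grip','supply','mat'):
        for d in spotter.regions_of(n,t): print(t,np.round(d['confidence'],2),d['at'],d['mask'].sum())
s=ctrl.observe();print({k:np.round(v,3) for k,v in s.items()}, ctrl.hold_point_z)
E
```

```text
scene {'fovy': 52.78224885913389, 'cx': 310.24975686770006, 'cy': 198.39381311764157, 'rvec': array([ 2.525,  0.655, -0.177]), 'tvec': array([-0.517, -0.18 ,  1.228])}
tin_a 0.92 [312.5, 233.4] 781
tin_a 0.89 [281.6, 281.5] 685
tin_a 0.84 [238.0, 307.5] 683
tin_a 0.8 [267.4, 156.3] 781
tin_a 0.79 [372.3, 305.5] 728
fuse_grip 0.59 [110.2, 338.4] 135
supply 0.82 [119.6, 335.3] 2593
mat 0.78 [288.7, 259.8] 12959
mat 0.39 [314.7, 232.0] 729
mat 0.36 [103.1, 397.7] 678
mat 0.22 [124.0, 332.4] 2574
top {'fovy': 56.097182131678224, 'cx': 324.3863419574698, 'cy': 197.67546705753725, 'rvec': array([ 2.167, -2.153,  0.113]), 'tvec': array([0.019, 0.573, 1.2  ])}
tin_a 0.89 [138.9, 432.5] 351
tin_a 0.88 [186.5, 391.9] 327
tin_a 0.87 [268.1, 429.4] 384
tin_a 0.85 [198.0, 425.5] 349
fuse_grip 0.49 [218.7, 233.9] 73
supply 0.74 [179.6, 190.1] 472
supply 0.64 [219.7, 235.1] 2309
mat 0.74 [202.6, 384.0] 7416
{'time': np.float64(0.5), 'qpos': array([ 1.275,  0.411, -0.013,  1.596,  0.006,  1.134, -0.082]), 'joint_velocities': array([ 0.   ,  0.   , -0.001, -0.002,  0.   ,  0.   , -0.001]), 'joint_efforts': array([ -0.001, -58.726,   0.64 , -29.116,  -0.054,   0.011,   0.   ]), 'ee_pos': array([ 0.141, -0.609,  0.223]), 'tool_rot': array([ 0.08 ,  0.703,  0.08 , -0.703]), 'contact_force': array([-0.205,  0.453, -0.192]), 'ft_torque': array([-0.052,  0.048, -0.044]), 'grip_width': np.float64(0.996)} 0.0187
```

View pics/scene1.png

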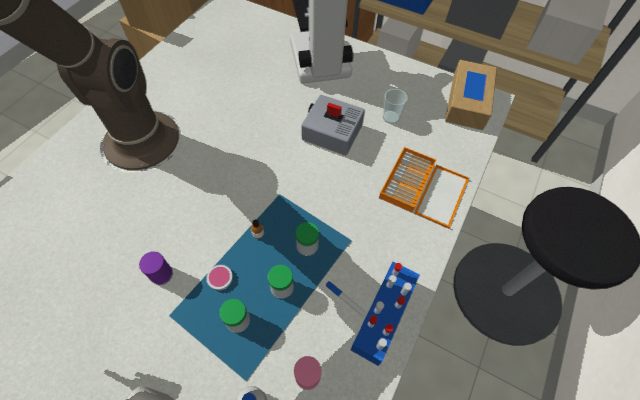

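View pics/top1.png

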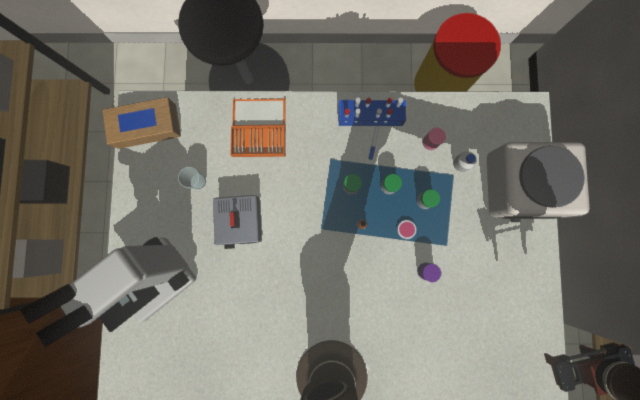

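The scene view shows green-lidded tins at about (238,307), (281,281) and (314,233), with purple and pink look-alikes off the mat. The supply with its red bar is at (111,335). In the top view the tins are at (183,352), (184,392) and (199,430), and the bar is at (218,234). Next I'll measure them.

```bash
cat > m.py <<'E'
from h import *
np.set_printoptions(precision=4,suppress=True)
def blobs(im,kind):
    h=cv2.cvtColor(im,cv2.COLOR_RGB2HSV)
    if kind=='g': m=cv2.inRange(h,(50,110,40),(85,255,255))
    else: m=cv2.inRange(h,(0,170,70),(6,255,255))|cv2.inRange(h,(174,170,70),(180,255,255))
    n,l,s,c=cv2.connectedComponentsWithStats(m)
    return [(s[i,4],c[i],(l==i)) for i in range(1,n) if s[i,4]>25]
if __name__=='__main__':
    out={}
    for n in('scene','top'):
        im=cv2.cvtColor(cv2.imread(f'pics/{n}1.png'),cv2.COLOR_BGR2RGB)
        for k in 'gr':
            for a,c,m in blobs(im,k):
                ys,xs=np.where(m); r=cv2.minAreaRect(np.stack([xs,ys],1).astype(np.float32))
                print(n,k,a,c[::-1],r); out.setdefault((n,k),[]).append(c[::-1])
    for k in 'gr':
        for a in out['scene',k]:
            for b in out['top',k]:
                p,e=tri(a,b)
                if e<.012: print(k,a,b,p,e)
    print(proj('top',[[0,0,0]]))
E
python3 m.py
python3 - <<'E'
import cv2
a=cv2.imread('pics/scene1.png')[80:160,280:400];b=cv2.imread('pics/top1.png')[180:260,190:310]
cv2.imwrite('pics/z.png',cv2.resize(cv2.vconcat([a,b]),None,fx=5,fy=3.7,interpolation=0)[:600])
E
```

```text
scene g 450 [233.5289 306.8067] ((306.5, 233.5), (23.0, 23.0), 90.0)
scene g 509 [276.8998 279.9607] ((280.0, 277.0), (24.0, 24.0), 90.0)
scene g 577 [311.9359 232.4887] ((232.0, 312.0), (26.0, 26.0), 90.0)
scene r 143 [109.8042 333.4965] ((333.2000427246094, 109.90001678466797), (14.23024845123291, 11.067971229553223), 18.43494987487793)
scene r 40 [266.5 397.5] ((397.5, 266.5), (7.0, 5.0), 90.0)
scene r 44 [299.75   400.9773] ((401.0, 299.5), (7.0, 6.0), 90.0)
scene r 46 [319.3913 372.9783] ((373.0, 319.5), (7.0, 6.0), 90.0)
scene r 51 [327.8039 388.6078] ((388.50006103515625, 328.0000305175781), (6.363960266113281, 7.77817440032959), 45.0)
top g 259 [182.3089 392.5251] ((392.5, 182.5), (17.0, 17.0), 90.0)
top g 264 [198.0303 430.572 ] ((430.70001220703125, 198.09999084472656), (17.441329956054688, 17.441329956054688), 26.56505012512207)
top r 2982 [ 43.0872 467.3478] ((467.40008544921875, 43.70000457763672), (63.95154571533203, 59.92662048339844), 26.56505012512207)
g [276.8998 279.9607] [182.3089 392.5251] [ 0.6176 -0.1919  0.0818] 0.0018353845581873538
g [311.9359 232.4887] [198.0303 430.572 ] [ 0.5685 -0.3104  0.0815] 0.0024615843103500293
r [327.8039 388.6078] [ 43.0872 467.3478] [ 0.861  -0.2927  0.4763] 0.0072694397503747284
[[330.3945 376.8394]]
```

View pics/z.png

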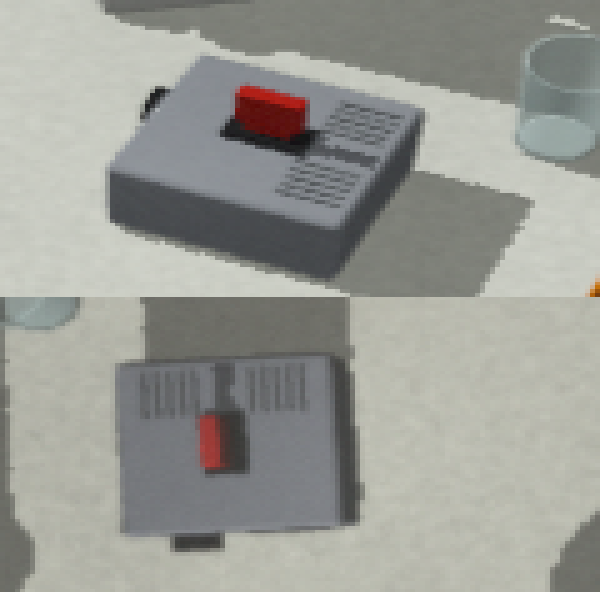

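```bash
cat > m2.py <<'E'
from h import *
from scipy.optimize import minimize
np.set_printoptions(precision=4,suppress=True)
ims={n:cv2.cvtColor(cv2.imread(f'pics/{n}1.png'),cv2.COLOR_BGR2RGB) for n in('scene','top')}
hs={n:cv2.cvtColor(i,cv2.COLOR_RGB2HSV) for n,i in ims.items()}
def red(n,box):
    i=ims[n].astype(int); m=(i[...,0]>1.8*i[...,1])&(i[...,0]>1.8*i[...,2])&(i[...,0]>70)
    k=np.zeros_like(m); r0,r1,c0,c1=box; k[r0:r1,c0:c1]=1; return m&k
M={'scene':red('scene',(95,125,320,350)),'top':red('top',(205,232,224,246))}
S=8
def sil(n,P):
    p=proj(n,P); h=cv2.convexHull(p.astype(np.float32)).reshape(-1,2)
    c=h.mean(0).round()-32; m=np.zeros((64*S,64*S),np.uint8)
    cv2.fillPoly(m,[np.round((h-c+.5)*S).astype(np.int32)],1)
    a=cv2.resize(m.astype(np.float32),(64,64),interpolation=cv2.INTER_AREA)
    f=np.zeros((528,768),np.float32); x,y=int(c[0])+64,int(c[1])+64; f[y:y+64,x:x+64]=a
    return f[64:464,64:704]
def box(q):
    x,y,z,w=q; c,s=np.cos(w),np.sin(w)
    return [[x+c*a-s*b,y+s*a+c*b,z+d] for a in(-.021,.021) for b in(-.006,.006) for d in(-.016,.014)]
def cost(q): return sum(((sil(n,box(q))-M[n])**2).sum() for n in M)
for n in M: print(n,M[n].sum(),np.argwhere(M[n]).mean(0))
p0,e=tri(*[np.argwhere(M[n]).mean(0) for n in('scene','top')]);print(p0,e)
best=None
for w in np.linspace(-.4,.4,5):
    q0=np.r_[p0,w]; sim=np.vstack([q0]+[q0+d for d in np.diag([.006,.006,.006,.2])])
    r=minimize(cost,q0,method='Nelder-Mead',options=dict(initial_simplex=sim,xatol=1e-5,fatol=1e-3,maxiter=400))
    print(r.x,r.fun)
# dark tin
def green(n):
    i=ims[n].astype(int); m=((i[...,1]>1.4*i[...,0])&(i[...,1]>1.25*i[...,2])).astype(np.uint8)
    k,l,s,c=cv2.connectedComponentsWithStats(m); return [(s[j,4],c[j][::-1]) for j in range(1,k) if s[j,4]>80]
G={n:green(n) for n in ims}; print(G)
for a in G['scene']:
  for b in G['top']:
    p,e=tri(a[1],b[1])
    if e<.01: print(p,e, atz('scene',a[1],.079),atz('top',b[1],.081))
for n in ims:
    for t in('supply','mat'):pass
E
python3 m2.py
```

```text
scene 156 [109.5385 333.5128]
top 54 [218.7407 231.5741]
[0.4972 0.3074 0.1024] 0.000772338731443788
[ 0.4969  0.3067  0.1033 -0.0324] 47.952880859375
[ 0.4971  0.3054  0.1052 -0.0376] 47.8125
[ 0.4972  0.3058  0.1054 -0.0131] 47.387451171875
[0.4969 0.3059 0.1051 0.0093] 47.672607421875
[0.4977 0.3045 0.1062 0.0088] 49.146484375
{'scene': [(np.int32(446), array([233.6435, 306.8363])), (np.int32(507), array([277.2998, 279.8915])), (np.int32(574), array([312.1707, 232.6481]))], 'top': [(np.int32(245), array([182.3469, 352.2204])), (np.int32(262), array([182.5802, 392.3321])), (np.int32(268), array([198.0112, 430.2351]))]}
[ 0.6171 -0.0651  0.0784] 0.0011529792341049912 [ 0.6176 -0.065   0.079 ] [ 0.6162 -0.0653  0.081 ]
[ 0.6172 -0.1919  0.0786] 0.0017722822068254468 [ 0.618  -0.1914  0.079 ] [ 0.6162 -0.192   0.081 ]
[ 0.5687 -0.3101  0.0793] 0.0019433197719927412 [ 0.5693 -0.3094  0.079 ] [ 0.5678 -0.3104  0.081 ]
```

```bash
cat > st.py <<'E'
from h import *
import sys
np.set_printoptions(precision=4,suppress=True)
s=ctrl.observe(); q=s['tool_rot']; T=R.from_quat([q[1],q[2],q[3],q[0]])
print('t',round(float(s['time']),2),'pos',s['ee_pos'],'F',s['contact_force'],'w',round(float(s['grip_width']),3));print(T.as_matrix()); print(s['qpos'])
if len(sys.argv)>4:
    g=np.array([float(v) for v in sys.argv[1:4]]); yaw=float(sys.argv[4])
    c,sn=np.cos(yaw),np.sin(yaw)
    for sg in(1,-1):
        y=sg*np.array([-sn,c,0]); x=np.array([0,0,-1.]); D=np.stack([x,y,np.cross(x,y)],1)
        print('goal shift tool cm',T.inv().apply(g-s['ee_pos'])*100,'rotvec',(T.inv()*R.from_matrix(D)).as_rotvec())
E
python3 st.py 0.497 0.306 0.25 0
python3 - <<'E'
from h import *
im=cv2.imread('pics/top1.png'); K,r,t=cal('top')
# rectify supply top to world plane z=.075
P=np.array([[.6,.42],[.6,.2],[.38,.2],[.38,.42]]); src=proj('top',np.c_[P,[.075]*4]).astype(np.float32)
H=cv2.getPerspectiveTransform(src,np.float32([[0,0],[550,0],[550,550],[0,550]]))
cv2.imwrite('pics/rect.png',cv2.warpPerspective(im,H,(550,550)))
E
```

```text
t 0.5 pos [ 0.1411 -0.6089  0.2226] F [-0.2049  0.4532 -0.1916] w 0.996
[[ 0.      0.2259 -0.9742]
 [-0.     -0.9742 -0.2259]
 [-1.      0.     -0.    ]]
[ 1.2748  0.4111 -0.0127  1.5962  0.0056  1.1343 -0.0822]
goal shift tool cm [ -2.7367 -81.0844 -55.3293] rotvec [-2.9138  0.     -0.    ]
goal shift tool cm [ -2.7367 -81.0844 -55.3293] rotvec [ 0.2278 -0.     -0.    ]
```

View pics/rect.png

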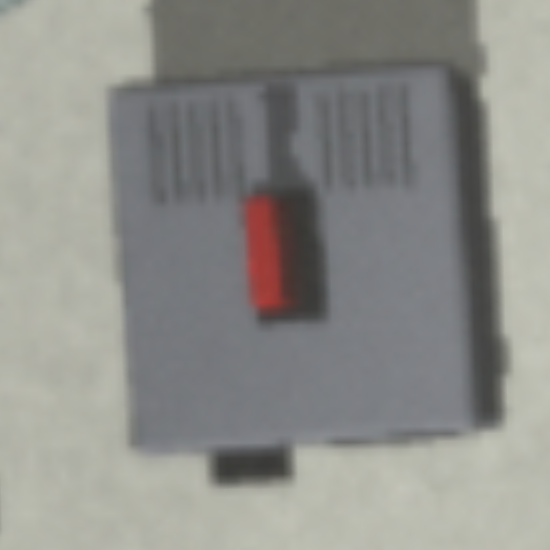

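```bash
python3 - <<'E'
from h import *
P=[[.141,-.609,.223],[.141,-.609,.4],[.141,-.609,.6],[0.3,-.35,.5],[0.3,-.35,.3]]
print(proj('scene',P).round(),proj('top',P).round())
for z in(0,.2,.4,.6): print(z,[atz('top',rc,z).round(2) for rc in((145,488),(215,488),(145,585),(215,590))])
K,r,t=cal('top');print(-cv2.Rodrigues(r)[0].T@t)
E
python3 -c "
import cv2
a=cv2.imread('pics/top1.png');cv2.imwrite('pics/zz.png',cv2.resize(a[100:400,400:640],None,fx=2.0,fy=2.0))"
```

```text
[[ -72.  320.]
 [-173.  288.]
 [-377.  222.]
 [  10.  161.]
 [  79.  227.]] [[563. 354.]
 [614. 378.]
 [706. 423.]
 [513. 310.]
 [473. 295.]]
0 [array([ 0.76, -0.53, -0.  ]), array([ 0.52, -0.52,  0.  ]), array([ 0.76, -0.86,  0.  ]), array([ 0.52, -0.86, -0.  ])]
0.2 [array([ 0.71, -0.45,  0.2 ]), array([ 0.51, -0.44,  0.2 ]), array([ 0.71, -0.72,  0.2 ]), array([ 0.51, -0.72,  0.2 ])]
0.4 [array([ 0.66, -0.36,  0.4 ]), array([ 0.49, -0.35,  0.4 ]), array([ 0.66, -0.58,  0.4 ]), array([ 0.49, -0.58,  0.4 ])]
0.6 [array([ 0.6 , -0.27,  0.6 ]), array([ 0.48, -0.27,  0.6 ]), array([ 0.61, -0.44,  0.6 ]), array([ 0.48, -0.44,  0.6 ])]
[0.43439876 0.01333454 1.25621684]
```

View pics/zz.png

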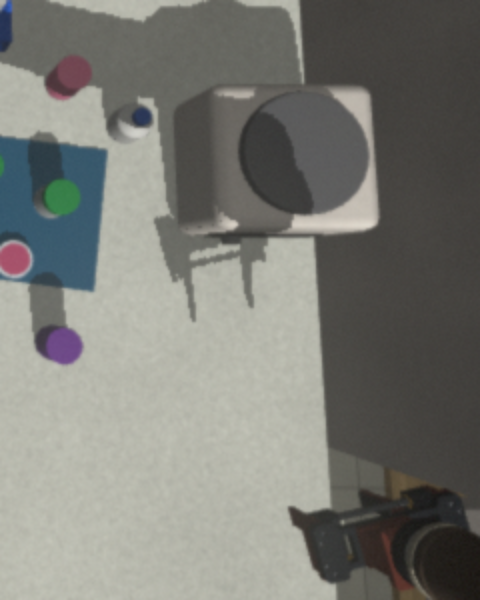

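arm_command(
  moves=[1, -1.5, -2, -4, 0, 0, 0, 1, -1.5, -2, -4, 0, 0, 0, 1, -1.5, -2, -4, 0, 0, 0, 1, -1.5, -2, -4, 0, 0, 0, 1, -1.5, -2, -4, 0, 0, 0],
)

```text
time: 1.0
ee_pos: [0.3112, -0.4661, 0.2967]
tool_rot: [-0.074, -0.701, -0.076, 0.705]
contact_force: [1.7, -0.7, 0.6]
grip_width: 1.003
```

```bash
python3 st.py 0.497 0.305 0.25 0.058
```

```text
t 1.0 pos [ 0.3112 -0.4661  0.2967] F [ 1.7283 -0.7407  0.5728] w 1.003
[[-0.0052  0.2116 -0.9773]
 [ 0.0019 -0.9774 -0.2116]
 [-1.     -0.003   0.0047]]
[ 0.9781  0.2535 -0.1047  1.6431  0.0305  1.2512 -0.4906]
goal shift tool cm [  4.7255 -71.4216 -34.4965] rotvec [-2.9864 -0.0039  0.0073]
goal shift tool cm [  4.7255 -71.4216 -34.4965] rotvec [0.1552 0.0049 0.0026]
```

arm_command(
  moves=[1, 0, -3.5, -3.5, 0.03, 0, 0, 1, 0, -3.5, -3.5, 0.03, 0, 0, 1, 0, -3.5, -3.5, 0.03, 0, 0, 1, 0, -3.5, -3.5, 0.03, 0, 0, 1, 0, -3.5, -3.5, 0.03, 0, 0],
)

```text
time: 1.5
ee_pos: [0.4601, -0.2652, 0.3003]
tool_rot: [0.022, 0.707, 0.019, -0.707]
contact_force: [-0.1, 0.0, 0.4]
grip_width: 1.001
```

```bash
python3 st.py 0.497 0.305 0.25 0.058
```

```text
t 1.5 pos [ 0.4601 -0.2652  0.3003] F [-0.109   0.0376  0.3525] w 1.001
[[ 0.0008  0.0569 -0.9984]
 [-0.0042 -0.9984 -0.0569]
 [-1.      0.0043 -0.0006]]
[ 0.6381  0.2036 -0.2474  1.7028  0.0562  1.2393 -1.1365]
goal shift tool cm [  4.7887 -56.7421  -6.9218] rotvec [ 3.1405 -0.0067  0.0009]
goal shift tool cm [  4.7887 -56.7421  -6.9218] rotvec [-0.0011 -0.0006 -0.0043]
```

arm_command(
  moves=[1, 0, -4.8, -0.6, 0, 0, 0, 1, 0, -4.8, -0.6, 0, 0, 0, 1, 0, -4.8, -0.6, 0, 0, 0, 1, 0, -4.8, -0.6, 0, 0, 0, 1, 0, -4.8, -0.6, 0, 0, 0],
)

```text
time: 2.0
ee_pos: [0.4791, -0.0159, 0.2998]
tool_rot: [0.022, 0.708, 0.018, -0.705]
contact_force: [1.3, -0.2, -0.0]
grip_width: 1.0
```

```bash
python3 st.py 0.497 0.305 0.25 0.058
```

```text
t 2.0 pos [ 0.4791 -0.0159  0.2998] F [ 1.3061 -0.2157 -0.0109] w 1.0
[[ 0.0045  0.0566 -0.9984]
 [-0.0046 -0.9984 -0.0566]
 [-1.      0.0049 -0.0042]]
[ 0.3304  0.1244 -0.4411  1.805   0.0618  1.2206 -1.6429]
goal shift tool cm [  4.8396 -31.9621  -3.5847] rotvec [ 3.1402 -0.0076  0.0066]
goal shift tool cm [  4.8396 -31.9621  -3.5847] rotvec [-0.0014 -0.0042 -0.0049]
```

arm_command(
  moves=[1, 0, -4.8, -0.6, 0, 0, 0, 1, 0, -4.8, -0.6, 0, 0, 0, 1, 0, -4.8, -0.6, 0, 0, 0, 1, 0, -4.8, -0.6, 0, 0, 0, 1, 0, -4.8, -0.6, 0, 0, 0],
)

```text
time: 2.5
ee_pos: [0.4948, 0.2335, 0.3007]
tool_rot: [0.021, 0.71, 0.017, -0.703]
contact_force: [1.4, 0.1, 0.5]
grip_width: 1.0
```

```bash
python3 st.py 0.497 0.305 0.25 0.058
```

```text
t 2.5 pos [0.4948 0.2335 0.3007] F [1.401  0.1416 0.4641] w 1.0
[[ 0.0097  0.0541 -0.9985]
 [-0.0054 -0.9985 -0.0541]
 [-0.9999  0.0059 -0.0094]]
[-0.0494  0.273  -0.603   1.6512  0.1717  1.2633 -2.2033]
goal shift tool cm [ 5.0359 -7.1597 -0.561 ] rotvec [ 3.1377 -0.0092  0.0147]
goal shift tool cm [ 5.0359 -7.1597 -0.561 ] rotvec [-0.0039 -0.0094 -0.0059]
```

arm_command(
  moves=[1, 0, -3.6, -0.3, 0, -0.004, -0.003, 1, 0, -3.6, -0.3, 0, -0.005, -0.003, 1, 3, 0, 0, 0, 0, 0, 0.6, 3, 0, 0, 0, 0, 0, 0.6, 3, 0, 0, 0, 0, 0],
)

```text
time: 3.0
ee_pos: [0.4958, 0.3214, 0.2125]
tool_rot: [0.02, 0.709, 0.027, -0.704]
contact_force: [0.4, 0.0, -0.3]
grip_width: 0.857
```

```bash
python3 st.py 0.497 0.305 0.089 0.058; python3 - <<'E'
from h import *
a=imaging.grab_frame('scene');b=imaging.grab_frame('top');save(a,'s2.png');save(b,'t2.png')
save(np.hstack([cv2.resize(a[40:160,270:400],None,fx=3,fy=3),cv2.resize(b[160:280,170:300],None,fx=3,fy=3)]),'z2.png')
E
```

```text
t 3.0 pos [0.4958 0.3214 0.2125] F [ 0.3583  0.0357 -0.3145] w 0.857
[[ 0.0066  0.0657 -0.9978]
 [ 0.0104 -0.9978 -0.0657]
 [-0.9999 -0.0099 -0.0072]]
[-0.2013  0.424  -0.6089  1.6739  0.262   1.1147 -2.3872]
goal shift tool cm [12.3318  1.763   0.0734] rotvec [-3.1338 -0.0156 -0.0113]
goal shift tool cm [12.3318  1.763   0.0734] rotvec [ 0.0077 -0.0072  0.0099]
```

View pics/z2.png

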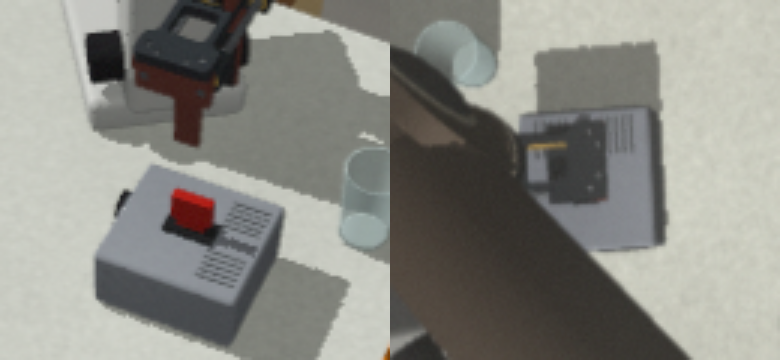

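The view shows the gripper above the supply, clear of the beaker and the microscope. It is about 17 mm past the bar in y, so I'll correct that while descending.

arm_command(
  moves=[0.6, 1, 1.7, 0, 0.008, -0.007, 0.01, 0.6, 1.5, 0, 0, 0, 0, 0, 0.6, 1.5, 0, 0, 0, 0, 0, 0.6, 1.5, 0, 0, 0, 0, 0, 0.6, 0, 0, 0, 0, 0, 0],
)

```text
time: 3.6
ee_pos: [0.4977, 0.2993, 0.1542]
tool_rot: [-0.02, -0.706, -0.017, 0.708]
contact_force: [-0.3, -1.1, -0.3]
grip_width: 0.6
```

```bash
python3 st.py 0.497 0.305 0.089 0.058
```

```text
t 3.6 pos [0.4977 0.2993 0.1542] F [-0.2591 -1.0598 -0.2795] w 0.6
[[-0.0018  0.0527 -0.9986]
 [-0.0041 -0.9986 -0.0527]
 [-1.      0.004   0.0021]]
[-0.193   0.4726 -0.5821  1.7499  0.3016  1.0133 -2.4053]
goal shift tool cm [ 6.5203 -0.5955  0.0271] rotvec [ 3.1363 -0.0063 -0.0032]
goal shift tool cm [ 6.5203 -0.5955  0.0271] rotvec [-0.0052  0.0021 -0.004 ]
```

arm_command(
  moves=[0.6, 1.5, -0.5, 0, 0, 0, 0, 0.6, 1.5, 0, 0, 0, 0, 0, 0.6, 1.5, 0, 0, 0, 0, 0, 0.6, 0.8, 0, 0, 0, 0, 0, 0.6, 0, 0, 0, 0, 0, 0],
)

```text
time: 4.1
ee_pos: [0.4979, 0.3055, 0.0977]
tool_rot: [-0.02, -0.707, -0.018, 0.707]
contact_force: [-0.3, -0.6, 0.4]
grip_width: 0.596
```

```bash
python3 st.py 0.497 0.305 0.089 0.058; python3 - <<'E'
from h import *
a=imaging.grab_frame('scene');b=imaging.grab_frame('top');save(a,'s3.png');save(b,'t3.png')
save(np.hstack([cv2.resize(a[60:160,280:380],None,fx=4,fy=4),cv2.resize(b[170:270,190:290],None,fx=4,fy=4)]),'z3.png')
E
```

```text
t 4.1 pos [0.4979 0.3055 0.0977] F [-0.3325 -0.6162  0.4368] w 0.596
[[-0.0002  0.0529 -0.9986]
 [-0.0026 -0.9986 -0.0529]
 [-1.      0.0026  0.0004]]
[-0.2267  0.5422 -0.5538  1.7931  0.3538  0.9082 -2.4556]
goal shift tool cm [0.8707 0.044  0.0953] rotvec [ 3.1365 -0.0041 -0.0006]
goal shift tool cm [0.8707 0.044  0.0953] rotvec [-0.0051  0.0004 -0.0026]
```

View pics/z3.png

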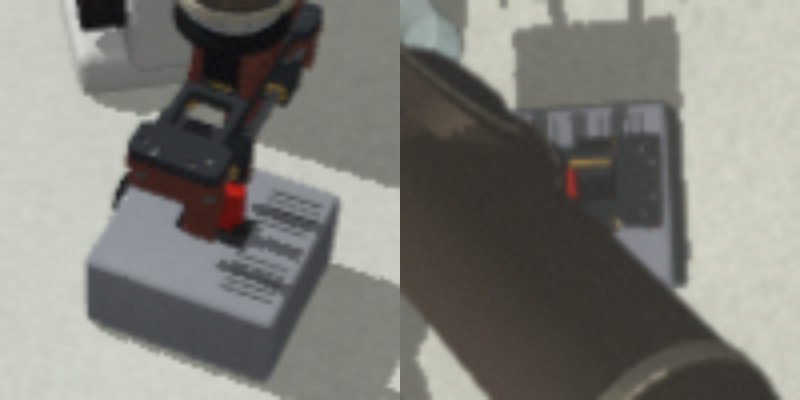

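The bar lies between the fingers, at about (231,205) in the zoomed picture. I'll go down 8 mm and close.

arm_command(
  moves=[0.6, 0.8, 0, 0, 0, 0, 0, 0.4, 0, 0, 0, 0, 0, 0, 0.2, 0, 0, 0, 0, 0, 0, 0, 0, 0, 0, 0, 0, 0, 0, 0, 0, 0, 0, 0, 0],
)

```text
time: 4.7
ee_pos: [0.4997, 0.3066, 0.0923]
tool_rot: [0.019, 0.708, 0.018, -0.705]
contact_force: [-0.6, -0.9, 0.5]
grip_width: 0.27
```

```bash
python3 st.py 0.497 0.305 0.089 0.058
```

```text
t 4.7 pos [0.4997 0.3066 0.0923] F [-0.5822 -0.9072  0.4602] w 0.27
[[ 0.0042  0.0524 -0.9986]
 [-0.0001 -0.9986 -0.0524]
 [-1.      0.0003 -0.0042]]
[-0.2301  0.5489 -0.5499  1.7967  0.3611  0.8937 -2.4617]
goal shift tool cm [0.3338 0.1505 0.2761] rotvec [ 3.136  -0.0004  0.0066]
goal shift tool cm [0.3338 0.1505 0.2761] rotvec [-0.0056 -0.0042 -0.0003]
```

arm_command(
  moves=[0, 0.3, 0, 0, 0, 0, 0, 0, 0, 0, 0, 0, 0, 0, 0, 0, 0, 0, 0, 0, 0, 0, 0, 0, 0, 0, 0, 0, 0, 0, 0, 0, 0, 0, 0],
)

```text
time: 5.2
ee_pos: [0.4998, 0.3074, 0.0893]
tool_rot: [0.019, 0.709, 0.02, -0.705]
contact_force: [0.4, 0.8, -1.4]
grip_width: 0.139
```

```bash
python3 st.py 0.497 0.305 0.089 0.058
```

```text
t 5.2 pos [0.4998 0.3074 0.0893] F [ 0.3583  0.7697 -1.3717] w 0.139
[[ 0.0053  0.0551 -0.9985]
 [ 0.0007 -0.9985 -0.0551]
 [-1.     -0.0004 -0.0053]]
[-0.2321  0.5529 -0.5486  1.7987  0.3649  0.887  -2.4629]
goal shift tool cm [0.0266 0.2266 0.2943] rotvec [3.1387 0.0007 0.0084]
goal shift tool cm [0.0266 0.2266 0.2943] rotvec [-0.0029 -0.0053  0.0004]
```

arm_command(
  moves=[0, -0.6, 0, 0, 0, 0, 0, 0, -0.6, 0, 0, 0, 0, 0, 0, -0.6, 0, 0, 0, 0, 0, 0, -0.6, 0, 0, 0, 0, 0, 0, -0.2, 0, 0, 0, 0, 0],
)

```text
time: 5.7
ee_pos: [0.4997, 0.3073, 0.1157]
tool_rot: [0.019, 0.708, 0.02, -0.705]
contact_force: [8.4, 8.4, -33.5]
grip_width: 0.133
```

```bash
python3 st.py 0.497 0.305 0.115 0.058; python3 - <<'E'
from h import *
a=imaging.grab_frame('scene');b=imaging.grab_frame('top')
save(np.hstack([cv2.resize(a[60:160,280:380],None,fx=4,fy=4),cv2.resize(b[170:270,190:290],None,fx=4,fy=4)]),'z4.png')
E
```

```text
t 5.7 pos [0.4997 0.3073 0.1157] F [  8.3599   8.426  -33.489 ] w 0.133
[[ 0.0047  0.0557 -0.9984]
 [ 0.0012 -0.9984 -0.0557]
 [-1.     -0.0009 -0.0047]]
[-0.2189  0.521  -0.5641  1.7781  0.3396  0.9358 -2.4413]
goal shift tool cm [0.0661 0.2182 0.2794] rotvec [3.1393 0.0015 0.0074]
goal shift tool cm [0.0661 0.2182 0.2794] rotvec [-0.0023 -0.0047  0.0009]
```

View pics/z4.png

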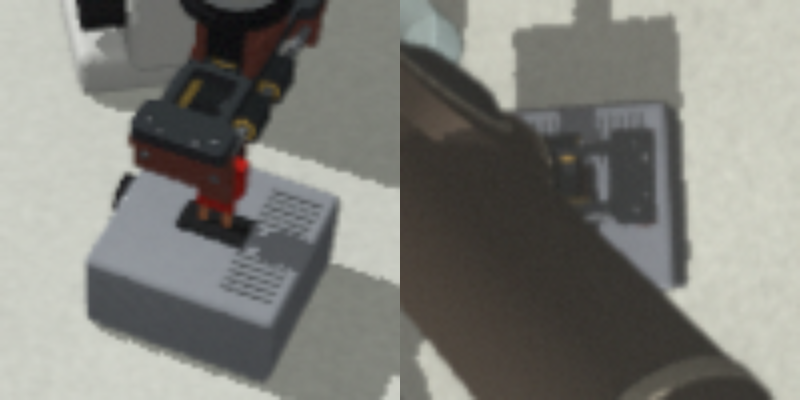

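The bar is up with its legs showing, and the 33 N pull says it is on the stop. Releasing it.

arm_command(
  moves=[0, 0.1, 0, 0, 0, 0, 0, 0.6, 0, 0, 0, 0, 0, 0, 0.6, 0, 0, 0, 0, 0, 0, 0.6, 0, 0, 0, 0, 0, 0, 0.6, 0, 0, 0, 0, 0, 0],
)

```text
time: 6.3
ee_pos: [0.4998, 0.3068, 0.1166]
tool_rot: [0.019, 0.709, 0.019, -0.705]
contact_force: [-0.3, 0.5, 0.5]
grip_width: 0.461
```

```bash
python3 st.py 0.497 0.305 0.115 0.058
```

```text
t 6.3 pos [0.4998 0.3068 0.1166] F [-0.3124  0.5154  0.4521] w 0.461
[[ 0.0052  0.053  -0.9986]
 [ 0.0007 -0.9986 -0.053 ]
 [-1.     -0.0004 -0.0052]]
[-0.2186  0.5194 -0.5638  1.7779  0.3391  0.9372 -2.443 ]
goal shift tool cm [0.1549 0.169  0.2903] rotvec [3.1366 0.0006 0.0082]
goal shift tool cm [0.1549 0.169  0.2903] rotvec [-0.0049 -0.0052  0.0004]
```

Now up and check.

arm_command(
  moves=[1, -2, 0, 0, 0, 0, 0, 1, -3, 0, 0, 0, 0, 0, 1, -4, 0, 0, 0, 0, 0, 1, -4, 1, 0, 0, 0, 0, 1, -4, 3, 0, 0, 0, 0],
)

```text
time: 6.8
ee_pos: [0.497, 0.2676, 0.2856]
tool_rot: [-0.022, -0.704, -0.02, 0.709]
contact_force: [0.5, 0.3, 0.3]
grip_width: 0.918
```

arm_command(
  moves=[1, 0, 4.8, 0, 0, 0, 0, 1, 0, 4.8, 0, 0, 0, 0, 1, 0, 4.8, 0, 0, 0, 0, 1, 0, 4.8, 0, 0, 0, 0, 1, 0, 4.8, 0, 0, 0, 0],
)

```text
time: 7.3
ee_pos: [0.5128, 0.026, 0.2937]
tool_rot: [0.023, 0.709, 0.024, -0.705]
contact_force: [0.6, -0.0, 0.6]
grip_width: 1.003
```

```bash
python3 st.py 0.617 -0.065 0.2 0; python3 - <<'E'
from h import *
from scipy.optimize import minimize
a=imaging.grab_frame('scene');b=imaging.grab_frame('top')
save(a,'s5.png');save(b,'t5.png')
save(np.hstack([cv2.resize(a[60:160,280:380],None,fx=4,fy=4),cv2.resize(b[170:270,190:290],None,fx=4,fy=4)]),'z5.png')
E
```

```text
t 7.3 pos [0.5128 0.026  0.2937] F [ 0.5699 -0.0192  0.6052] w 1.003
[[ 0.0053  0.0668 -0.9978]
 [ 0.0026 -0.9978 -0.0668]
 [-1.     -0.0023 -0.0055]]
[ 0.299   0.2015 -0.5166  1.7398  0.1038  1.2221 -1.7479]
goal shift tool cm [ 9.4008  9.8005 -9.7346] rotvec [-3.0748 -0.0038 -0.0083]
goal shift tool cm [ 9.4008  9.8005 -9.7346] rotvec [ 0.0668 -0.0054  0.0025]
```

View pics/z5.png

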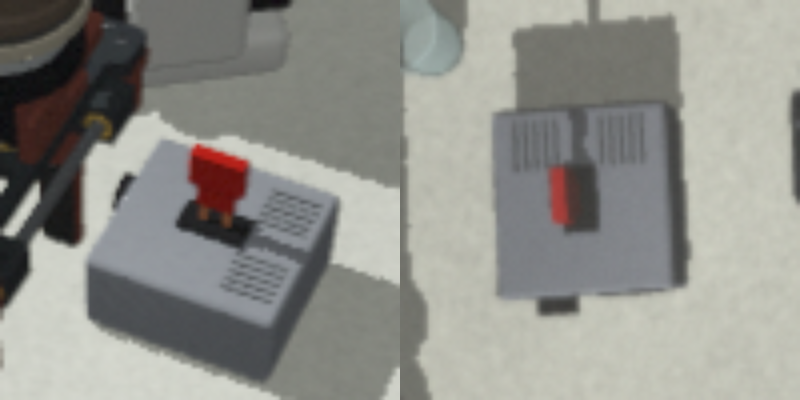

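View pics/s5.png

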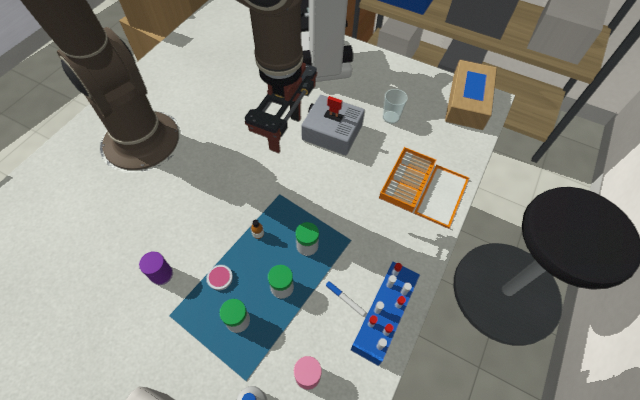

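The fuse carrier stays up after release (at (335,103), legs visible), and everything else is undisturbed. Now on to tin a.

arm_command(
  moves=[1, 2, 3, -3, 0, 0, 0, 1, 3, 3, -3, 0, 0, 0, 1, 3, 2, -2, 0, 0, 0, 1, 3, 1, -1, 0, 0, 0, 1, 0, 0, 0, 0, 0, 0],
)

```text
time: 7.9
ee_pos: [0.6114, -0.0668, 0.1835]
tool_rot: [0.019, 0.71, 0.018, -0.704]
contact_force: [-0.1, 0.0, 0.6]
grip_width: 0.999
```

```bash
python3 st.py 0.617 -0.065 0.13 0.058
```

```text
t 7.9 pos [ 0.6114 -0.0668  0.1835] F [-0.0887  0.0367  0.6395] w 0.999
[[ 0.0095  0.0523 -0.9986]
 [-0.0017 -0.9986 -0.0524]
 [-1.      0.0022 -0.0094]]
[ 0.3432  0.4613 -0.4322  1.6535  0.2173  1.0647 -1.6717]
goal shift tool cm [ 5.3537 -0.1581 -0.5159] rotvec [ 3.1359 -0.0035  0.0147]
goal shift tool cm [ 5.3537 -0.1581 -0.5159] rotvec [-0.0056 -0.0094 -0.0022]
```

arm_command(
  moves=[1, 2.5, -0.15, -0.5, 0, -0.009, -0.002, 1, 2.5, 0, 0, 0, 0, 0, 1, 2, 0, 0, 0, 0, 0, 1, 0.5, 0, 0, 0, 0, 0, 1, 0, 0, 0, 0, 0, 0],
)

```text
time: 8.4
ee_pos: [0.6179, -0.0595, 0.1125]
tool_rot: [0.019, 0.708, 0.02, -0.705]
contact_force: [-0.7, -0.3, 0.7]
grip_width: 1.001
```

```bash
python3 st.py 0.617 -0.065 0.04 0.058;  python3 - <<'E'
from h import *
a=imaging.grab_frame('scene');b=imaging.grab_frame('top')
save(np.hstack([cv2.resize(a[180:330,210:360],None,fx=2.6,fy=2.6),cv2.resize(b[120:270,310:460],None,fx=2.6,fy=2.6)]),'z6.png')
E
```

```text
t 8.4 pos [ 0.6179 -0.0595  0.1125] F [-0.6967 -0.2736  0.7046] w 1.001
[[ 0.0043  0.0549 -0.9985]
 [ 0.0022 -0.9985 -0.0549]
 [-1.     -0.002  -0.0044]]
[ 0.315   0.5477 -0.4137  1.7007  0.259   0.9433 -1.7128]
goal shift tool cm [7.2513 0.5605 0.1537] rotvec [3.1385 0.0031 0.0069]
goal shift tool cm [7.2513 0.5605 0.1537] rotvec [-0.0031 -0.0044  0.002 ]
```

View pics/z6.png

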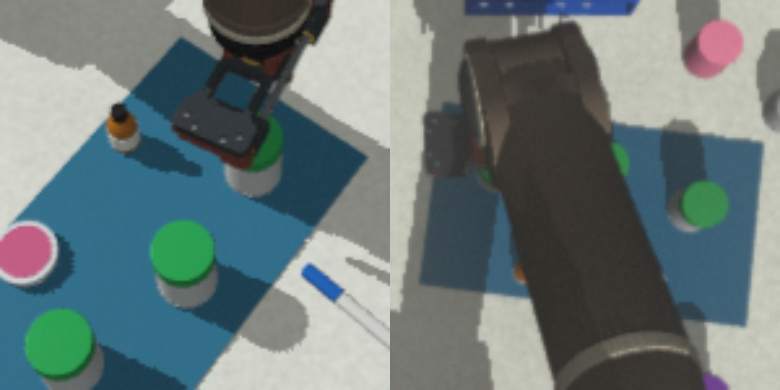

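The gripper straddles tin a's lid with nothing in the way. Going down.

arm_command(
  moves=[1, 0.5, 0.5, 0.1, 0, 0, 0, 1, 2, 0, 0, 0, 0, 0, 1, 2, 0, 0, 0, 0, 0, 1, 1.5, 0, 0, 0, 0, 0, 1, 0.5, 0, 0, 0, 0, 0],
)

```text
time: 9.0
ee_pos: [0.6224, -0.0667, 0.0528]
tool_rot: [0.019, 0.713, 0.019, -0.701]
contact_force: [0.4, 0.0, 0.6]
grip_width: 1.001
```

```bash
python3 st.py 0.617 -0.065 0.035 0.058
```

```text
t 9.0 pos [ 0.6224 -0.0667  0.0528] F [0.3771 0.0286 0.6495] w 1.001
[[ 0.017   0.0533 -0.9984]
 [-0.0002 -0.9986 -0.0533]
 [-0.9999  0.0012 -0.017 ]]
[ 0.3035  0.62   -0.3852  1.7405  0.3031  0.8225 -1.7385]
goal shift tool cm [ 1.7668 -0.1971  0.5589] rotvec [ 3.1368 -0.0019  0.0266]
goal shift tool cm [ 1.7668 -0.1971  0.5589] rotvec [-0.0047 -0.017  -0.0012]
```

arm_command(
  moves=[1, 1.2, -0.1, 0.5, 0, -0.017, 0, 1, 0.5, 0, 0, 0, 0, 0, 0.6, 0, 0, 0, 0, 0, 0, 0.4, 0, 0, 0, 0, 0, 0, 0.4, 0, 0, 0, 0, 0, 0],
)

```text
time: 9.5
ee_pos: [0.6179, -0.0661, 0.0353]
tool_rot: [-0.019, -0.707, -0.018, 0.707]
contact_force: [-0.5, -0.8, 0.6]
grip_width: 0.763
```

```bash
python3 st.py 0.617 -0.065 0.035 0.058
```

```text
t 9.5 pos [ 0.6179 -0.0661  0.0353] F [-0.4768 -0.7656  0.5532] w 0.763
[[-0.0004  0.053  -0.9986]
 [-0.0014 -0.9986 -0.053 ]
 [-1.      0.0013  0.0005]]
[ 0.2952  0.6448 -0.3768  1.7453  0.3118  0.8112 -1.7474]
goal shift tool cm [ 0.0342 -0.1175  0.0821] rotvec [ 3.1366 -0.0021 -0.0008]
goal shift tool cm [ 0.0342 -0.1175  0.0821] rotvec [-0.0049  0.0005 -0.0013]
```

arm_command(
  moves=[0.4, 0, 0, 0, 0, 0, 0, 0, 0, 0, 0, 0, 0, 0, 0, 0, 0, 0, 0, 0, 0, 0, 0, 0, 0, 0, 0, 0, 0, 0, 0, 0, 0, 0, 0],
)

```text
time: 10.0
ee_pos: [0.6181, -0.066, 0.0361]
tool_rot: [0.019, 0.707, 0.018, -0.707]
contact_force: [0.0, -0.0, -0.9]
grip_width: 0.636
```

arm_command(
  moves=[0, -0.5, 0, 0, 0, 0, 0, 0, -1, 0, 0, 0, 0, 0, 0, -1, 0, 0, 0, 0, 0, 0, -0.5, 0, 0, 0, 0, 0, 0, 0, 0, 0, 0, 0, 0],
)

```text
time: 10.5
ee_pos: [0.6183, -0.0661, 0.0694]
tool_rot: [0.019, 0.707, 0.018, -0.706]
contact_force: [-0.5, -0.3, -1.7]
grip_width: 0.638
```

arm_command(
  moves=[0, 0, 0, 0, 0, 0, 0, 0, 0, 0, 0, 0, 0, 0, 0, 0, 0, 0, 0, 0, 0, 0, 0, 0, 0, 0, 0, 0, 0, 0, 0, 0, 0, 0, 0],
)

```text
time: 11.0
ee_pos: [0.6179, -0.0662, 0.069]
tool_rot: [0.019, 0.707, 0.018, -0.707]
contact_force: [0.7, -0.5, -2.2]
grip_width: 0.636
```

```bash
python3 st.py 0.617 -0.065 0.035 0.058; python3 - <<'E'
from h import *
f=[]
for i in range(5):
    a=imaging.grab_frame('scene'); f.append(ctrl.observe()['contact_force'])
print(np.round(f,2))
b=imaging.grab_frame('top')
save(np.hstack([cv2.resize(a[180:330,210:360],None,fx=2.6,fy=2.6),cv2.resize(b[120:270,310:460],None,fx=2.6,fy=2.6)]),'z7.png')
E
```

```text
t 11.0 pos [ 0.6179 -0.0662  0.069 ] F [ 0.7255 -0.4742 -2.2343] w 0.636
[[ 0.0005  0.053  -0.9986]
 [-0.0016 -0.9986 -0.053 ]
 [-1.      0.0016 -0.0005]]
[ 0.307   0.6015 -0.3927  1.7272  0.2895  0.8698 -1.7295]
goal shift tool cm [ 3.3983 -0.1258  0.0896] rotvec [ 3.1366 -0.0026  0.0007]
goal shift tool cm [ 3.3983 -0.1258  0.0896] rotvec [-0.005  -0.0005 -0.0016]
[[-0.35 -0.16 -2.13]
 [ 0.31  0.41 -1.97]
 [ 0.2   0.1  -1.2 ]
 [-0.7  -0.61 -1.3 ]
 [ 1.21  0.17 -2.24]]
```

View pics/z7.png

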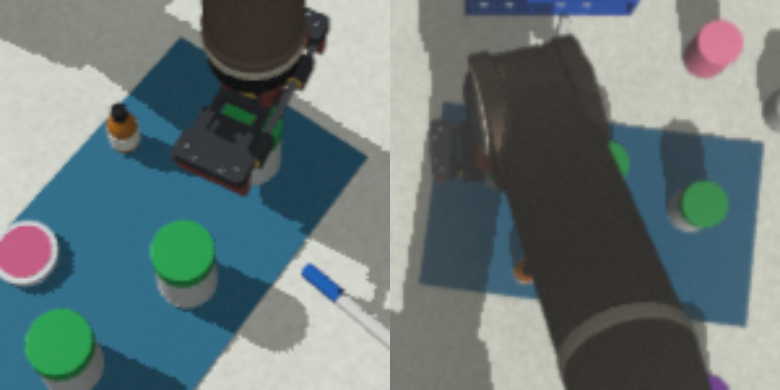

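Tin a is lifted and reads about 1.8 N, so it is empty. I'll set it back.

arm_command(
  moves=[0, 1, 0, 0, 0, 0, 0, 0, 1, 0, 0, 0, 0, 0, 0, 0.7, 0, 0, 0, 0, 0, 0, 0.2, 0, 0, 0, 0, 0, 0, 0, 0, 0, 0, 0, 0],
)

```text
time: 11.8
ee_pos: [0.6175, -0.0663, 0.0366]
tool_rot: [-0.019, -0.707, -0.018, 0.707]
contact_force: [-0.2, 0.4, -2.9]
grip_width: 0.634
```

```bash
python3 st.py 0.618 -0.065 0.0361 0.058
```

```text
t 11.8 pos [ 0.6175 -0.0663  0.0366] F [-0.2327  0.3901 -2.8776] w 0.634
[[-0.0005  0.053  -0.9986]
 [-0.0016 -0.9986 -0.053 ]
 [-1.      0.0015  0.0006]]
[ 0.2959  0.6426 -0.3775  1.7456  0.3111  0.8131 -1.7469]
goal shift tool cm [ 0.0541 -0.1241 -0.0563] rotvec [ 3.1366 -0.0024 -0.0009]
goal shift tool cm [ 0.0541 -0.1241 -0.0563] rotvec [-0.005   0.0006 -0.0015]
```

arm_command(
  moves=[0, 0.1, 0, 0, 0, 0, 0, 1, 0, 0, 0, 0, 0, 0, 1, 0, 0, 0, 0, 0, 0, 1, 0, 0, 0, 0, 0, 0, 1, 0, 0, 0, 0, 0, 0],
)

```text
time: 12.3
ee_pos: [0.619, -0.0661, 0.0373]
tool_rot: [0.019, 0.708, 0.018, -0.706]
contact_force: [-0.5, 0.3, -0.0]
grip_width: 0.96
```

arm_command(
  moves=[1, -1, 0, 0, 0, 0, 0, 1, -2, 0, 0, 0, 0, 0, 1, -3, 0, 0, 0, 0, 0, 1, -3, 0, 0, 0, 0, 0, 1, -1, 0, 0, 0, 0, 0],
)

```text
time: 12.8
ee_pos: [0.6177, -0.0657, 0.1414]
tool_rot: [-0.019, -0.707, -0.019, 0.707]
contact_force: [-0.0, 0.5, 0.2]
grip_width: 0.998
```

```bash
python3 st.py 0.617 -0.192 0.14 0.058
```

```text
t 12.8 pos [ 0.6177 -0.0657  0.1414] F [-0.0129  0.4828  0.2479] w 0.998
[[-0.0002  0.0536 -0.9986]
 [-0.0011 -0.9986 -0.0536]
 [-1.      0.0011  0.0003]]
[ 0.328   0.5188 -0.4208  1.671   0.2437  1.0042 -1.6926]
goal shift tool cm [ 0.1564 12.6118  0.7497] rotvec [ 3.1372 -0.0017 -0.0004]
goal shift tool cm [ 0.1564 12.6118  0.7497] rotvec [-0.0044  0.0003 -0.0011]
```

arm_command(
  moves=[1, 0, 3, 0.2, 0, 0, 0, 1, 0, 4, 0.2, 0, 0, 0, 1, 0, 3.5, 0.2, 0, 0, 0, 1, 0, 1.5, 0.1, 0, 0, 0, 1, 0, 0, 0, 0, 0, 0],
)

```text
time: 13.3
ee_pos: [0.6187, -0.1871, 0.1447]
tool_rot: [0.021, 0.709, 0.02, -0.705]
contact_force: [0.6, 0.2, 0.4]
grip_width: 0.996
```

```bash
python3 st.py 0.617 -0.192 0.10 0.058; python3 - <<'E'
from h import *
a=imaging.grab_frame('scene');b=imaging.grab_frame('top')
save(np.hstack([cv2.resize(a[180:330,210:360],None,fx=2.6,fy=2.6),cv2.resize(b[120:270,310:460],None,fx=2.6,fy=2.6)]),'z8.png')
E
```

```text
t 13.3 pos [ 0.6187 -0.1871  0.1447] F [0.62   0.227  0.4476] w 0.996
[[ 0.0051  0.0577 -0.9983]
 [-0.001  -0.9983 -0.0577]
 [-1.      0.0013 -0.005 ]]
[ 0.4949  0.5486 -0.3984  1.6078  0.2387  1.0283 -1.4869]
goal shift tool cm [4.4734 0.4704 0.2218] rotvec [ 3.1413 -0.002   0.0079]
goal shift tool cm [4.4734 0.4704 0.2218] rotvec [-0.0003 -0.005  -0.0013]
```

View pics/z8.png

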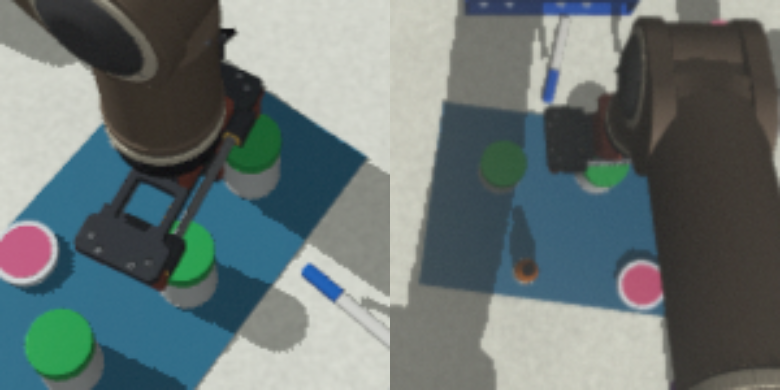

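Tin a is standing in place and the gripper is over tin b. Descending.

arm_command(
  moves=[1, 2, 0.4, 0.2, 0, -0.005, 0, 1, 2, 0, 0, 0, 0, 0, 1, 1.5, 0, 0, 0, 0, 0, 1, 0.5, 0, 0, 0, 0, 0, 1, 0, 0, 0, 0, 0, 0],
)

```text
time: 13.9
ee_pos: [0.6194, -0.1759, 0.0836]
tool_rot: [0.024, 0.707, 0.028, -0.706]
contact_force: [-0.2, 0.3, 0.1]
grip_width: 0.999
```

```bash
python3 st.py 0.617 -0.192 0.036 0.058
```

```text
t 13.9 pos [ 0.6194 -0.1759  0.0836] F [-0.1704  0.3454  0.0751] w 0.999
[[ 0.0018  0.0732 -0.9973]
 [ 0.0054 -0.9973 -0.0731]
 [-1.     -0.0052 -0.0022]]
[ 0.4724  0.6148 -0.387   1.6584  0.2699  0.9209 -1.5122]
goal shift tool cm [4.7469 1.6145 0.372 ] rotvec [-3.1264 -0.0082 -0.0034]
goal shift tool cm [4.7469 1.6145 0.372 ] rotvec [ 0.0152 -0.0021  0.0052]
```

arm_command(
  moves=[1, 0, 1, 0.2, 0.01, 0, 0, 1, 0, 0.6, 0, 0, 0, 0, 1, 0, 0, 0, 0, 0, 0, 1, 0, 0, 0, 0, 0, 0, 1, 0, 0, 0, 0, 0, 0],
)

```text
time: 14.4
ee_pos: [0.6201, -0.1935, 0.0862]
tool_rot: [0.021, 0.709, 0.023, -0.705]
contact_force: [0.3, -0.1, 0.9]
grip_width: 0.997
```

```bash
python3 st.py 0.617 -0.192 0.036 0.058
```

```text
t 14.4 pos [ 0.6201 -0.1935  0.0862] F [ 0.3327 -0.1415  0.9386] w 0.997
[[ 0.0054  0.0622 -0.998 ]
 [ 0.0043 -0.9981 -0.0622]
 [-1.     -0.004  -0.0057]]
[ 0.4945  0.6174 -0.383   1.6452  0.2673  0.9268 -1.4934]
goal shift tool cm [ 5.0171 -0.1486  0.3271] rotvec [-3.1373 -0.0063 -0.0089]
goal shift tool cm [ 5.0171 -0.1486  0.3271] rotvec [ 0.0043 -0.0057  0.004 ]
```

arm_command(
  moves=[1, 1.5, -0.1, 0.2, 0, -0.006, 0, 1, 1.5, 0, 0.1, 0, 0, 0, 1, 1.3, 0, 0, 0, 0, 0, 1, 0.6, 0, 0, 0, 0, 0, 1, 0, 0, 0, 0, 0, 0],
)

```text
time: 14.9
ee_pos: [0.6159, -0.1917, 0.0317]
tool_rot: [-0.021, -0.706, -0.024, 0.708]
contact_force: [-0.3, 0.4, -0.1]
grip_width: 1.003
```

```bash
python3 st.py 0.617 -0.192 0.036 0.058
```

```text
t 14.9 pos [ 0.6159 -0.1917  0.0317] F [-0.2897  0.404  -0.1138] w 1.003
[[-0.0029  0.0627 -0.998 ]
 [ 0.0047 -0.998  -0.0628]
 [-1.     -0.0048  0.0026]]
[ 0.4778  0.681  -0.3614  1.6813  0.2985  0.8381 -1.5197]
goal shift tool cm [-0.4329  0.0312 -0.1086] rotvec [-3.1368 -0.0076  0.0041]
goal shift tool cm [-0.4329  0.0312 -0.1086] rotvec [0.0048 0.0026 0.0048]
```

Close (needs about 0.9 s), lift, weigh.

arm_command(
  moves=[0.5, -0.4, 0, -0.1, 0, 0, 0, 0.3, 0, 0, 0, 0, 0, 0, 0.3, 0, 0, 0, 0, 0, 0, 0, 0, 0, 0, 0, 0, 0, 0, 0, 0, 0, 0, 0],
)

```text
invalid input
```

arm_command(
  moves=[0, 0, 0, 0, 0, 0, 0, 0, 0, 0, 0, 0, 0, 0, 0, 0, 0, 0, 0, 0, 0, 0, 0, 0, 0, 0, 0, 0, 0, 0, 0, 0, 0, 0, 0],
)

```text
time: 15.4
ee_pos: [0.6166, -0.1915, 0.0324]
tool_rot: [-0.021, -0.706, -0.024, 0.707]
contact_force: [0.0, 0.6, -1.4]
grip_width: 0.627
```

arm_command(
  moves=[0, -0.5, 0, 0, 0, 0, 0, 0, -1, 0, 0, 0, 0, 0, 0, -1, 0, 0, 0, 0, 0, 0, -0.5, 0, 0, 0, 0, 0, 0, 0, 0, 0, 0, 0, 0],
)

```text
time: 15.9
ee_pos: [0.6168, -0.1919, 0.0658]
tool_rot: [-0.021, -0.706, -0.024, 0.707]
contact_force: [-1.0, -0.4, -2.2]
grip_width: 0.629
```

```bash
python3 st.py 0.617 -0.192 0.036 0.058; python3 - <<'E'
from h import *
f=[]
for i in range(6):
    a=imaging.grab_frame('scene'); f.append(ctrl.observe()['contact_force'])
print(np.round(f,2),ctrl.observe()['ee_pos'])
save(cv2.resize(a[150:330,180:360],None,fx=3,fy=3),'z9.png')
E
```

```text
t 15.9 pos [ 0.6168 -0.1919  0.0658] F [-1.0223 -0.3834 -2.1825] w 0.629
[[-0.001   0.0629 -0.998 ]
 [ 0.0042 -0.998  -0.0629]
 [-1.     -0.0043  0.0008]]
[ 0.4878  0.6392 -0.3757  1.6622  0.279   0.8956 -1.5043]
goal shift tool cm [ 2.9827  0.021  -0.0232] rotvec [-3.1366 -0.0067  0.0012]
goal shift tool cm [ 2.9827  0.021  -0.0232] rotvec [0.0049 0.0008 0.0043]
[[-0.16 -0.64 -2.28]
 [ 0.21  0.21 -2.06]
 [ 0.69  0.22 -2.82]
 [-0.34 -0.02 -2.4 ]
 [-0.2   0.49 -1.88]
 [-0.16  0.59 -1.34]] [ 0.61579116 -0.19164697  0.06393973]
```

View pics/z9.png

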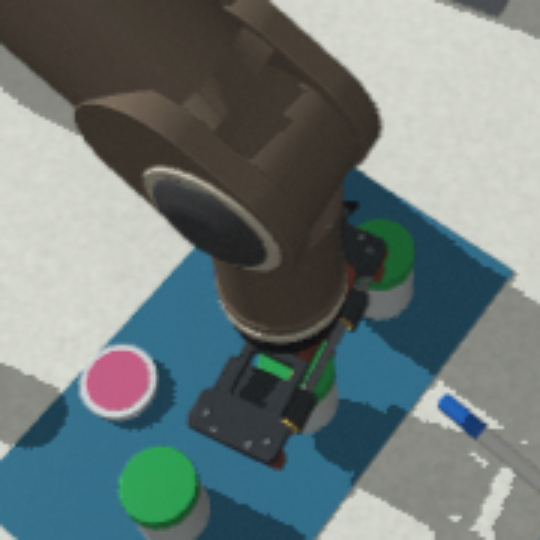

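My first call was a value short and was refused, but the grasp still worked. Tin b reads about 2.1 N, so it is empty as well. Setting it back.

arm_command(
  moves=[0, 1, 0, 0, 0, 0, 0, 0, 1, 0, 0, 0, 0, 0, 0, 0.7, 0, 0, 0, 0, 0, 0, 0.2, 0, 0, 0, 0, 0, 0, 0, 0, 0, 0, 0, 0],
)

```text
time: 16.7
ee_pos: [0.6151, -0.1913, 0.0322]
tool_rot: [-0.02, -0.705, -0.024, 0.709]
contact_force: [-2.1, 0.2, 7.2]
grip_width: 0.631
```

```bash
python3 st.py 0.617 -0.192 0.0324 0.058
```

```text
t 16.7 pos [ 0.6151 -0.1913  0.0322] F [-2.1316  0.1637  7.22  ] w 0.631
[[-0.0057  0.0631 -0.998 ]
 [ 0.0051 -0.998  -0.0631]
 [-1.     -0.0055  0.0053]]
[ 0.4778  0.6805 -0.3621  1.6808  0.298   0.842  -1.5195]
goal shift tool cm [-0.0202  0.083  -0.1894] rotvec [-3.1364 -0.0086  0.0084]
goal shift tool cm [-0.0202  0.083  -0.1894] rotvec [0.0051 0.0053 0.0055]
```

On the mat; release and rise.

arm_command(
  moves=[1, 0, 0, 0, 0, 0, 0, 1, 0, 0, 0, 0, 0, 0, 1, 0, 0, 0, 0, 0, 0, 1, 0, 0, 0, 0, 0, 0, 1, 0, 0, 0, 0, 0, 0],
)

```text
time: 17.2
ee_pos: [0.6154, -0.1911, 0.0317]
tool_rot: [-0.02, -0.705, -0.024, 0.709]
contact_force: [0.1, 0.3, 0.5]
grip_width: 0.996
```

arm_command(
  moves=[1, -1, 0, 0, 0, 0, 0, 1, -2, 0, 0, 0, 0, 0, 1, -3, 0, 0, 0, 0, 0, 1, -3, 0, 0, 0, 0, 0, 1, -1, 0, 0, 0, 0, 0],
)

```text
time: 17.7
ee_pos: [0.6149, -0.1912, 0.1352]
tool_rot: [-0.02, -0.704, -0.025, 0.71]
contact_force: [0.5, 0.1, 0.8]
grip_width: 1.0
```

```bash
python3 st.py 0.5685 -0.310 0.14 0.058
```

```text
t 17.7 pos [ 0.6149 -0.1912  0.1352] F [0.5055 0.143  0.761 ] w 1.0
[[-0.0088  0.0639 -0.9979]
 [ 0.0068 -0.9979 -0.064 ]
 [-0.9999 -0.0073  0.0084]]
[ 0.5043  0.5638 -0.3997  1.608   0.239   1.029  -1.4725]
goal shift tool cm [-0.5212 11.5603  5.3914] rotvec [-3.1356 -0.0114  0.0131]
goal shift tool cm [-0.5212 11.5603  5.3914] rotvec [0.006  0.0084 0.0073]
```

arm_command(
  moves=[1, -0.2, 3, 1.5, 0, 0.008, 0.007, 1, -0.2, 3.5, 1.7, 0, 0, 0, 1, 0, 3, 1.3, 0, 0, 0, 1, 0, 1.2, 0.5, 0, 0, 0, 1, 0, 0, 0, 0, 0, 0],
)

```text
time: 18.2
ee_pos: [0.5725, -0.3024, 0.1421]
tool_rot: [0.024, 0.708, 0.024, -0.705]
contact_force: [-0.5, 1.0, -0.4]
grip_width: 0.997
```

arm_command(
  moves=[1, 0, 0, 0, 0, 0, 0, 1, 0, 0, 0, 0, 0, 0, 1, 0, 0, 0, 0, 0, 0, 1, 0, 0, 0, 0, 0, 0, 1, 0, 0, 0, 0, 0, 0],
)

```text
time: 18.7
ee_pos: [0.5753, -0.2948, 0.1413]
tool_rot: [0.025, 0.708, 0.028, -0.705]
contact_force: [-0.8, 0.0, -0.5]
grip_width: 0.995
```

```bash
python3 st.py 0.5685 -0.310 0.10 0.058; python3 - <<'E'
from h import *
a=imaging.grab_frame('scene');b=imaging.grab_frame('top')
save(np.hstack([cv2.resize(a[200:350,170:320],None,fx=2.6,fy=2.6),cv2.resize(b[120:270,330:480],None,fx=2.6,fy=2.6)]),'z10.png')
E
```

```text
t 18.7 pos [ 0.5753 -0.2948  0.1413] F [-0.8331  0.027  -0.467 ] w 0.995
[[ 0.0051  0.0753 -0.9971]
 [ 0.0035 -0.9972 -0.0753]
 [-1.     -0.0031 -0.0053]]
[ 0.6715  0.5522 -0.39    1.6091  0.2299  1.0227 -1.2811]
goal shift tool cm [4.1222 1.4784 0.8119] rotvec [-3.1242 -0.005  -0.0083]
goal shift tool cm [4.1222 1.4784 0.8119] rotvec [ 0.0174 -0.0053  0.0032]
```

View pics/z10.png

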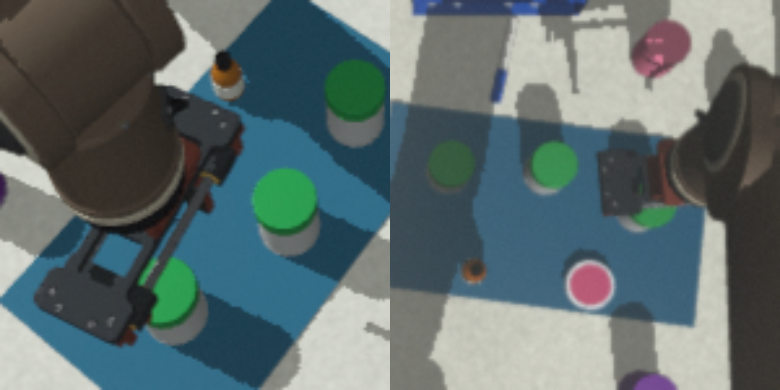

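Tins a and b are standing. The gripper springs back about 1 cm after a lateral move, so I'll correct that above tin c.

arm_command(
  moves=[1, 1, 0.9, 0.4, 0.015, -0.005, 0.003, 1, 1.5, 0.5, 0.3, 0, 0, 0, 1, 1, 0, 0, 0, 0, 0, 1, 0, 0, 0, 0, 0, 0, 1, 0, 0, 0, 0, 0, 0],
)

```text
time: 19.3
ee_pos: [0.5675, -0.3114, 0.1017]
tool_rot: [-0.02, -0.706, -0.02, 0.708]
contact_force: [0.4, 0.0, 0.1]
grip_width: 1.003
```

```bash
python3 st.py 0.5685 -0.310 0.036 0.058
```

```text
t 19.3 pos [ 0.5675 -0.3114  0.1017] F [0.4468 0.0084 0.0549] w 1.003
[[-0.0022  0.0574 -0.9983]
 [ 0.0002 -0.9983 -0.0574]
 [-1.     -0.0003  0.0022]]
[ 0.6814  0.5967 -0.3695  1.6353  0.2513  0.9588 -1.2888]
goal shift tool cm [ 6.5702 -0.1343 -0.1218] rotvec [ 3.1411  0.0005 -0.0034]
goal shift tool cm [ 6.5702 -0.1343 -0.1218] rotvec [-0.0005  0.0022  0.0003]
```

arm_command(
  moves=[1, 1.5, -0.1, -0.1, 0, 0, 0, 1, 2, 0, 0, 0, 0, 0, 1, 1.8, 0, 0, 0, 0, 0, 1, 1, 0, 0, 0, 0, 0, 1, 0, 0, 0, 0, 0, 0],
)

```text
time: 19.8
ee_pos: [0.5694, -0.3094, 0.0348]
tool_rot: [-0.021, -0.707, -0.021, 0.707]
contact_force: [0.1, 0.0, 0.2]
grip_width: 0.998
```

```bash
python3 st.py 0.5685 -0.310 0.036 0.058
```

```text
t 19.8 pos [ 0.5694 -0.3094  0.0348] F [0.1021 0.0178 0.2365] w 0.998
[[-0.0004  0.0583 -0.9983]
 [ 0.0003 -0.9983 -0.0583]
 [-1.     -0.0003  0.0004]]
[ 0.6611  0.6766 -0.3458  1.6762  0.2889  0.84   -1.3212]
goal shift tool cm [-0.1205  0.0525  0.0908] rotvec [-3.1413 -0.0005  0.0006]
goal shift tool cm [-0.1205  0.0525  0.0908] rotvec [0.0003 0.0004 0.0003]
```

arm_command(
  moves=[0.5, 0, 0, 0, 0, 0, 0, 0.3, 0, 0, 0, 0, 0, 0, 0, 0, 0, 0, 0, 0, 0, 0, 0, 0, 0, 0, 0, 0, 0, 0, 0, 0, 0, 0, 0],
)

```text
time: 20.3
ee_pos: [0.5709, -0.3095, 0.0371]
tool_rot: [0.021, 0.708, 0.02, -0.706]
contact_force: [0.6, -0.7, -3.9]
grip_width: 0.635
```

arm_command(
  moves=[0, 0, 0, 0, 0, 0, 0, 0, 0, 0, 0, 0, 0, 0, 0, 0, 0, 0, 0, 0, 0, 0, 0, 0, 0, 0, 0, 0, 0, 0, 0, 0, 0, 0, 0],
)

```text
time: 20.8
ee_pos: [0.5707, -0.3095, 0.037]
tool_rot: [0.021, 0.708, 0.02, -0.706]
contact_force: [-0.3, -0.0, -1.4]
grip_width: 0.626
```

arm_command(
  moves=[0, -0.5, 0, 0, 0, 0, 0, 0, -1, 0, 0, 0, 0, 0, 0, -1, 0, 0, 0, 0, 0, 0, -0.5, 0, 0, 0, 0, 0, 0, 0, 0, 0, 0, 0, 0],
)

```text
time: 21.3
ee_pos: [0.5698, -0.3094, 0.0692]
tool_rot: [0.021, 0.707, 0.021, -0.706]
contact_force: [0.8, -0.6, -3.9]
grip_width: 0.63
```

```bash
python3 st.py 0.5685 -0.310 0.236 0.058; python3 - <<'E'
from h import *
f=[]
for i in range(5):
    a=imaging.grab_frame('scene'); f.append(ctrl.observe()['contact_force'])
print(np.round(f,2),ctrl.observe()['ee_pos'])
save(cv2.resize(a[180:380,150:350],None,fx=2.8,fy=2.8),'z11.png')
E
```

```text
t 21.3 pos [ 0.5698 -0.3094  0.0692] F [ 0.836  -0.6241 -3.9243] w 0.63
[[ 0.0009  0.0584 -0.9983]
 [-0.0003 -0.9983 -0.0584]
 [-1.      0.0004 -0.0009]]
[ 0.6705  0.6342 -0.3595  1.6575  0.2697  0.8981 -1.3063]
goal shift tool cm [-16.6781   0.0542   0.122 ] rotvec [-3.1412  0.0006 -0.0015]
goal shift tool cm [-16.6781   0.0542   0.122 ] rotvec [ 0.0004 -0.0009 -0.0004]
[[-0.04  1.04 -3.68]
 [-0.34  0.   -4.34]
 [-0.37  0.23 -4.39]
 [ 0.21  1.52 -5.06]
 [-0.23 -0.16 -3.71]] [ 0.56899023 -0.30898876  0.06746274]
```

View pics/z11.png

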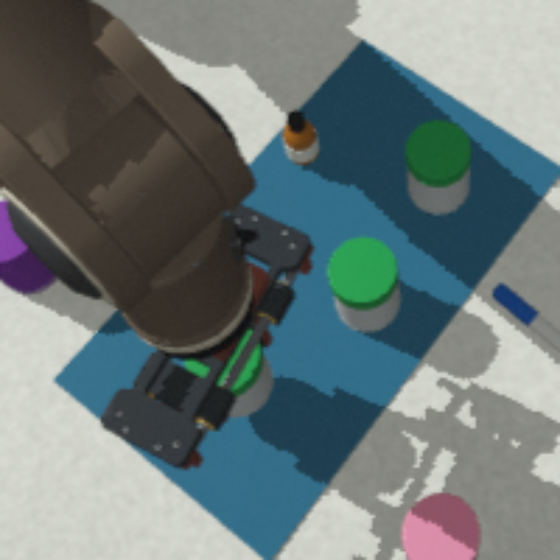

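Tin c reads about 4.2 N (0.43 kg), so it is the one with the lamp. Raising it to 20 cm.

arm_command(
  moves=[0, -1, 0, 0, 0, 0, 0, 0, -2, 0, 0, 0, 0, 0, 0, -2.5, 0, 0, 0, 0, 0, 0, -2.5, 0, 0, 0, 0, 0, 0, -2, 0, 0, 0, 0, 0],
)

```text
time: 22.05
ee_pos: [0.5665, -0.3076, 0.1678]
tool_rot: [-0.019, -0.703, -0.023, 0.71]
contact_force: [1.0, 0.2, -4.2]
grip_width: 0.632
```

arm_command(
  moves=[0, -2, 0, 0, 0, 0, 0, 0, -2, 0, 0, 0, 0, 0, 0, -1.5, 0, 0, 0, 0, 0, 0, -0.5, 0, 0, 0, 0, 0, 0, 0, 0, 0, 0, 0, 0],
)

```text
time: 22.55
ee_pos: [0.5681, -0.3077, 0.236]
tool_rot: [-0.02, -0.705, -0.023, 0.708]
contact_force: [-0.4, 0.4, -4.1]
grip_width: 0.633
```

```bash
python3 st.py 0.5685 -0.310 0.237 0.058
```

```text
t 22.55 pos [ 0.5681 -0.3077  0.236 ] F [-0.3861  0.3965 -4.1158] w 0.633
[[-0.0043  0.0602 -0.9982]
 [ 0.0033 -0.9982 -0.0602]
 [-1.     -0.0036  0.0041]]
[ 0.6968  0.4736 -0.3994  1.4981  0.1887  1.2135 -1.2407]
goal shift tool cm [-0.0964  0.2328 -0.0293] rotvec [-3.1393 -0.0056  0.0065]
goal shift tool cm [-0.0964  0.2328 -0.0293] rotvec [0.0022 0.0041 0.0036]
```

arm_command(
  moves=[0, 0, 0, 0, 0, 0, 0, 0, 0, 0, 0, 0, 0, 0, 0, 0, 0, 0, 0, 0, 0, 0, 0, 0, 0, 0, 0, 0, 0, 0, 0, 0, 0, 0, 0],
)

```text
time: 23.05
ee_pos: [0.5665, -0.3071, 0.2325]
tool_rot: [-0.019, -0.704, -0.024, 0.71]
contact_force: [0.3, -0.8, -3.7]
grip_width: 0.628
```

```bash
python3 - <<'E'
from h import *
a=imaging.grab_frame('scene');b=imaging.grab_frame('top');save(a,'s12.png');save(b,'t12.png')
s=ctrl.observe();print(s['ee_pos'],s['joint_velocities'].round(3),s['contact_force'],s['grip_width'])
E
```

```text
[ 0.56655315 -0.30706974  0.23262054] [ 0.001 -0.003 -0.    -0.003  0.     0.001  0.001] [ 0.25995353  0.09682789 -4.75426656] 0.62992766222341
```

View pics/s12.png

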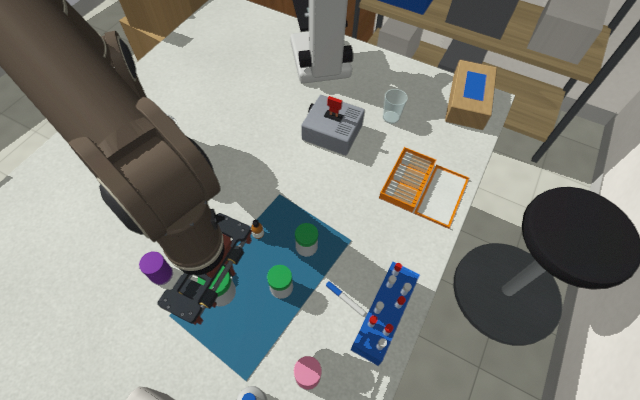

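View pics/t12.png

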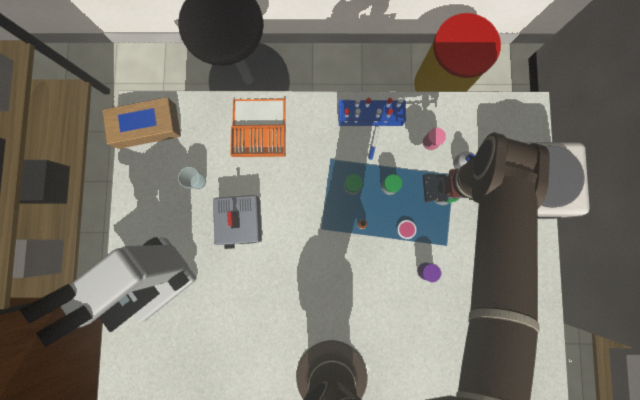

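Everything stands: fuse carrier up, tins a and b upright, tin c in the gripper. I'll nudge it up 5 mm, settle and hand in.

arm_command(
  moves=[0, -0.5, 0, 0, 0, 0, 0, 0, 0, 0, 0, 0, 0, 0, 0, 0, 0, 0, 0, 0, 0, 0, 0, 0, 0, 0, 0, 0, 0, 0, 0, 0, 0, 0, 0],
)

```text
time: 23.65
ee_pos: [0.5668, -0.3071, 0.2383]
tool_rot: [-0.019, -0.704, -0.023, 0.71]
contact_force: [-0.1, -0.2, -4.5]
grip_width: 0.63
```

arm_command(
  moves=[0, 0, 0, 0, 0, 0, 0, 0, 0, 0, 0, 0, 0, 0, 0, 0, 0, 0, 0, 0, 0, 0, 0, 0, 0, 0, 0, 0, 0, 0, 0, 0, 0, 0, 0],
)

```text
time: 24.15
ee_pos: [0.5667, -0.3071, 0.2382]
tool_rot: [-0.019, -0.704, -0.023, 0.71]
contact_force: [0.7, 0.1, -4.2]
grip_width: 0.63
```

```bash
python3 st.py 0.5685 -0.310 0.237 0.058; python3 -c "
from station import ctrl
print(ctrl.observe()['joint_velocities'].round(3)); print(ctrl.sign_off())"
```

```text
t 24.15 pos [ 0.5667 -0.3071  0.2382] F [ 0.7091  0.1225 -4.1665] w 0.63
[[-0.0088  0.0605 -0.9981]
 [ 0.0056 -0.9982 -0.0605]
 [-0.9999 -0.0061  0.0084]]
[ 0.697   0.4726 -0.3997  1.4945  0.187   1.2228 -1.2393]
goal shift tool cm [ 0.1153  0.3006 -0.1644] rotvec [-3.139  -0.0096  0.0132]
goal shift tool cm [ 0.1153  0.3006 -0.1644] rotvec [0.0025 0.0084 0.0061]
[-0.     0.001 -0.002  0.     0.     0.     0.001]
the job is handed in; nothing more can be done
None
```

The job is handed in at 24.15 s: the fuse carrier is drawn, and the spare-lamp tin is held up in the gripper about 20 cm above the mat.

- **Fuse carrier:** I drew it up until the wrist force showed about 33 N against the upper stop, then let go. Pictures taken after release and at the end show it still up.
- **Hefting:** The right-most tin on the mat (tin c in my order) is the one with the lamp.

| Tin, left to right from the robot | Force when lifted | Result |
|---|---|---|
| a | about 1.8 N | empty |
| b | about 2.1 N | empty |
| c | about 4.2 N (0.43 kg) | spare lamp |

- **Final state:** Tin c is still, with its tilt within about 0.6° and joint speeds near zero. The last pictures, taken just before a final 5 mm lift, show tins a and b upright on the mat and the other bench items in place.

**What disagreed:** One move call was refused for having a value too few, which did no harm. Setting tin b down pressed it on the mat with about 7 N.

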